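# Find the rocking tub lid and press it home

### The job

One of the five identical white tub lids in the black carrier is not home: it stands on the bung beneath it and rocks. Press the lids down one by one near the middle of a side until you find the one that tips, then press that lid down in its middle until it lies level and flat on its tub. Use the fingertips only: lift no lid, and leave everything else where it stands.

Things in the scene. Friction and masses are not known exactly. Their poses are not given: they have to be found in the camera images.
- carrier: black carrier slab, fixed, 280 (its x) by 410 (its y) by 50 mm high; origin at the centre of its underside. Six pockets, two rows (x -65, +65 mm) of three (y -130, 0, +130 mm): five hold lidded grey tubs, one an open tub of mushrooms reaching about 85 mm above the table; which is where varies. Tubs are fixed and stand at heights differing by up to 14 mm, so height does not tell which lid is home.
- carrier_deck (a point): centre of the carrier's top face, 50 mm above the table; axes as the carrier's. How the lids behave: a lid that is home stays level wherever pressed. The one that is not home lies level, 5 mm too high, on a 24 mm wide rubber bung in the middle of its tub: under 1 N, pressed 5 to 15 mm in from the middle of a side, tips it about 0.15 rad, the pressed spot about 4 mm lower, then it stops.
- carrier_front (a point): middle of the carrier's long side nearest the robot (its -x side), at deck height, 140 mm from the carrier's centre. Seating the lid: about 11 to 16 N straight down on the lid's centre drives the bung in; it does not spring back. The lid sinks 5 mm and stops hard, level on the rim. When a tipped lid is let go it may lie level or stay tipped.
- lid_1_top (a point): centre of the top face of one of five identical loose square lids: white plastic, about 50 g, 96 by 96 mm, top 4 mm thick, 12 mm skirt hanging over the tub's rim with 2 mm play all round. Its x and y axes run along its sides, as the carrier's; z points up. Top face 88 to 100 mm above the table. Which of the five rocks is not known.
- lid_2_top (a point): centre of the top face of one of five identical loose square lids: white plastic, about 50 g, 96 by 96 mm, top 4 mm thick, 12 mm skirt hanging over the tub's rim with 2 mm play all round. Its x and y axes run along its sides, as the carrier's; z points up. Top face 88 to 100 mm above the table. Which of the five rocks is not known.
- lid_3_top (a point): centre of the top face of one of five identical loose square lids: white plastic, about 50 g, 96 by 96 mm, top 4 mm thick, 12 mm skirt hanging over the tub's rim with 2 mm play all round. Its x and y axes run along its sides, as the carrier's; z points up. Top face 88 to 100 mm above the table. Which of the five rocks is not known.
- lid_4_top (a point): centre of the top face of one of five identical loose square lids: white plastic, about 50 g, 96 by 96 mm, top 4 mm thick, 12 mm skirt hanging over the tub's rim with 2 mm play all round. Its x and y axes run along its sides, as the carrier's; z points up. Top face 88 to 100 mm above the table. Which of the five rocks is not known.
- lid_5_top (a point): centre of the top face of one of five identical loose square lids: white plastic, about 50 g, 96 by 96 mm, top 4 mm thick, 12 mm skirt hanging over the tub's rim with 2 mm play all round. Its x and y axes run along its sides, as the carrier's; z points up. Top face 88 to 100 mm above the table. Which of the five rocks is not known.
- mushroom_a: small shiitake, cap 28 mm across, 28 mm high, standing on the carrier deck between tubs; origin under the foot of its stem. Not part of the job.
- mushroom_b: small shiitake, cap 26 mm across, 25 mm high, standing on the carrier deck between tubs; origin under the foot of its stem. Not part of the job.
- mushroom_c: larger shiitake, cap 56 mm across, 45 mm high, standing on the table; origin under the foot of its stem. Not part of the job.
- bottle: white plastic bottle, 66 mm across, 170 mm high, standing on the table; origin at the centre of its underside. Not part of the job.
- brush: flat brush with a wooden handle, about 180 mm long, lying on the table; origin at its underside. Not part of the job.
- mug: steel mug, 76 mm across, 85 mm high, standing on the table; origin at the centre of its underside. Not part of the job.

How it is judged:
On the way, in this order (a step that is already met when the one before it is completed fails the run):
1. the lid that is not home has been tipped by pressing its side (angle between any of lid_1_top, lid_2_top, lid_3_top, lid_4_top, lid_5_top's own z axis and vertical above 0.06 rad), for 0.1 s.
2. that lid has been pressed level onto its tub's rim (((distance of lid_1_top from where it was at the start of the episode above 0.0043 m and angle between lid_1_top's own z axis and vertical below 0.03 rad) or (distance of lid_2_top from where it was at the start of the episode above 0.0043 m and angle between lid_2_top's own z axis and vertical below 0.03 rad) or (distance of lid_3_top from where it was at the start of the episode above 0.0043 m and angle between lid_3_top's own z axis and vertical below 0.03 rad) or (distance of lid_4_top from where it was at the start of the episode above 0.0043 m and angle between lid_4_top's own z axis and vertical below 0.03 rad) or (distance of lid_5_top from where it was at the start of the episode above 0.0043 m and angle between lid_5_top's own z axis and vertical below 0.03 rad))), for 0.2 s.
At the end, for the whole second after the job is handed in: The lid that rocked has gone down onto its rim (moved by more than 4.3 mm of its 5 mm); all five lids are level within 0.03 rad, within 9 mm of where they were and not raised; every bystander is within 20 mm of where it stood (((distance of lid_1_top from where it was at the start of the episode above 0.0043 m and angle between lid_1_top's own z axis and vertical below 0.03 rad) or (distance of lid_2_top from where it was at the start of the episode above 0.0043 m and angle between lid_2_top's own z axis and vertical below 0.03 rad) or (distance of lid_3_top from where it was at the start of the episode above 0.0043 m and angle between lid_3_top's own z axis and vertical below 0.03 rad) or (distance of lid_4_top from where it was at the start of the episode above 0.0043 m and angle between lid_4_top's own z axis and vertical below 0.03 rad) or (distance of lid_5_top from where it was at the start of the episode above 0.0043 m and angle between lid_5_top's own z axis and vertical below 0.03 rad)) and angle between each of lid_1_top, lid_2_top, lid_3_top, lid_4_top, lid_5_top's own z axis and vertical below 0.03 rad and distance of each of lid_1_top, lid_2_top, lid_3_top, lid_4_top, lid_5_top from where it was at the start of the episode below 0.009 m and z of each of lid_1_top, lid_2_top, lid_3_top, lid_4_top, lid_5_top in the frame of carrier below 0.102 m and distance of each of mushroom_a, mushroom_b, mushroom_c, bottle, brush, mug from where it was at the start of the episode below 0.02 m); the robot touches nothing.
It fails at once if a lid is lifted or carried (moved by more than 10 mm) (distance of any of lid_1_top, lid_2_top, lid_3_top, lid_4_top, lid_5_top from where it was at the start of the episode above 0.01 m).
It fails at once if a mushroom, the bottle, the brush or the mug is moved by more than 20 mm (distance of any of mushroom_a, mushroom_b, mushroom_c, bottle, brush, mug from where it was at the start of the episode above 0.02 m).
It also fails if it takes over 51 s, if anything falls off the work surface, if the arm or the gripper's body presses on something with over 40 N, if the wrist force passes 120 N, or if a joint passes its speed limit or range.

### The arm

A 6-joint arm with a two-finger parallel gripper is mounted at the origin on the work surface. World frame = base frame: x ahead of the robot, y to its left, z up, the work surface at z = 0. Lengths are in m, angles in rad, forces in N, time in s.
With the tool pointing down it reaches from about 0.35 to 0.975 m from the base axis. Payload 4.9 kg.
Tool frame: the origin (TCP) lies on the centre line of the jaws, within the pads' length; the fingertips stand 25 mm ahead of it and the grasp point (between the pads) lies 6 mm ahead of it; z points along the fingers, y is the line along which they close (so a half turn about z gives the same grasp; the last joint's range is limited). The gripper opens to 85 mm and grips with 20 to 120 N. Pads are 22 mm wide; open, the fingers measure 114 mm over their backs; the gripper's body (76 mm by 85 mm) begins 54 mm behind the grasp point. The pads swing forward as they close: fully open they stand 13 mm farther back than shut.
Start: joints at [1.01, 0.053, 1.613, -0, 1.476, -0.119], TCP at [0.267, 0.565, 0.256] pointing down, gripper open.
Joint ranges: [-3.01, 3.01], [-1.01, 2.22], [0.06, 2.58], [-1.02, 4.17], [0.09, 2.62], [-3.14, 3.14]. Speed limits (rad/s): [2.57, 2.57, 3.14, 3.14, 3.14, 3.14].

### API

Orientations are given as a 3x3 rotation matrix whose columns are the frame's x, y, z axes.
In Python, from cell import arm, vision gives the robot as it stands. The module is installed in compiled form; this text tells all that it offers.
- The arm moves only by the shell command python3 -m crank 'ROWS'. ROWS is a JSON object of lists of equal length, an entry for each row: "claw": the opening, from 0 (shut) to 1 (fully open); "travel": the shift along the tool's x, y, z in m, a list of three; "delta_rot": the turn, a rotation vector about the tool's x, y, z in degrees, a list of three. In form: {"claw": [claw, ...], "travel": [[dx, dy, dz], ...], "delta_rot": [[ax, ay, az], ...]}. A call has 1 to 5 rows; each row shifts and turns the commanded pose from where the row before left it, along the tool's axes as they then stand; what a row does not reach is not made up. A row lasts 1/10 s, in which the tool goes at most 50 mm and 8.59 degrees, less where a joint would pass 70% of its speed; a pose out of reach is approached as far as the arm can. A call is refused whole if a number of a shift passes 0.05 or a number of a turn 8.59, either way. A call with a gripper value outside its range is refused whole. The fingers move at their own pace and stop on an object; the grip force is fixed at half the most. Time passes only in rows, so rows that do not move let the fingers close. It gives the time, the measured TCP pose, the force, the opening and the grip force at its end, in the units of the state.
- arm.sense(): the state, without advancing time (a new reading comes with each control period).
- vision.get_image(name): name is "side" or "top"; returns the picture (400x640x3 uint8, red, green, blue); there is no depth.
- vision.camera_model(name): a dict with "fx", "fy", "cx", "cy" (pixels), "dist" ([k1, k2, p1, p2, k3] as OpenCV has them; the pictures are not rectified), "extrinsics" (4x4, takes a point from world to camera coordinates). Camera axes: x right, y down, z forward; pixel columns grow to the right and rows downward; lengths in m; the calibration is good to about 2 mm. A picture is of the moment at which its call begins. camera_model takes no time and is no camera call.
- arm.job_done(): hands the job in; it is judged then, once.
The state is a dict: "t": time; "joint_positions": joint angles; "qvel": joint speeds; "joint_efforts": joint torques, N m; "tool_pos": TCP position; "ee_rot": TCP orientation; "ft_force": force on the tool from outside, world axes, zero at the start; "ft_torque": the same for the moment, N m; "opening": finger opening in m; "finger_force": force on a finger pad.
Only numpy, scipy, OpenCV 4.12 (cv2) and the standard library are available. Lean on these libraries where they do the work, as an engineer would, in place of code of your own. Each camera call takes 0.05 s, during which the arm holds its last target. There are 200 camera calls.

## Working session

There is one attempt and no reset: what is moved stays moved. The work goes in short steps, Python scripts to look and compute and a shell command to move; the robot and the scene stay as the last step left them, time stands still between calls to the robot, and variables do not carry over. Pictures are saved under pics/ and viewed, at most 10 in all, crops included, and the job is handed in when it is done.

```bash
mkdir -p pics; python3 - <<'E'
from cell import arm, vision
import cv2,numpy as np
for n in("top","side"):
    im=vision.get_image(n); cv2.imwrite(f"pics/{n}0.png",im[...,::-1])
    m=vision.camera_model(n); E=np.array(m["extrinsics"]); print(n,m["fx"],m["dist"],-E[:3,:3].T@E[:3,3],E[2,:3])
s=arm.sense(); print(s["t"],s["tool_pos"],np.round(s["ee_rot"],3),s["ft_force"],s["opening"])
E
```

```text
top 386.99957208778187 [-0.04802257  0.          0.          0.          0.        ] [ 0.45293883 -0.01844688  1.10852742] [ 0.07495432  0.00562944 -0.99717108]
side 434.4044852726578 [-0.02385357  0.          0.          0.          0.        ] [0.43558162 1.03697251 1.08951741] [ 0.08523117 -0.7197655  -0.68896537]
0.1 [0.26693762 0.56454135 0.25519778] [[-0.904  0.428 -0.001]
 [ 0.428  0.904 -0.002]
 [ 0.    -0.002 -1.   ]] [-0.29046768 -0.09259809  0.29325191] 0.08550373006757522
```

View pics/top0.png

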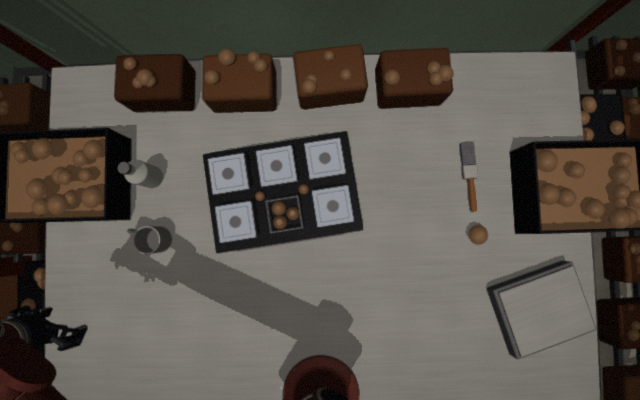

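View pics/side0.png

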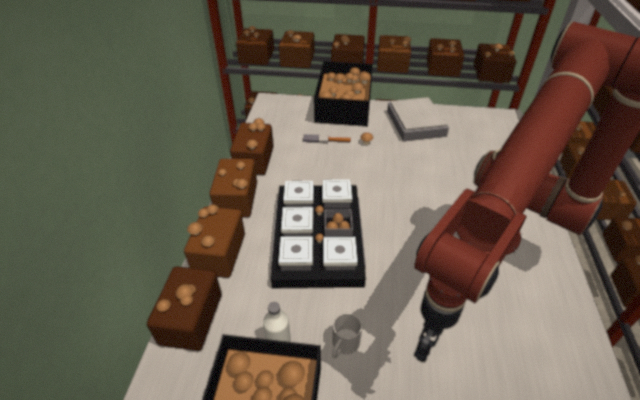

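The top view shows lids at about (228,173), (276,165), (325,158), (235,221) and (333,206), with the mushroom tub at (284,214). The bottle is at (135,172) and the mug at (150,238). In the side view the same five lids are at (299,191), (337,190), (297,220), (296,251) and (340,252).

```bash
cat > h.py <<'E'
import cv2,numpy as np
from cell import arm,vision
def cam(n):
    m=vision.camera_model(n); K=np.array([[m["fx"],0,m["cx"]],[0,m["fy"],m["cy"]],[0,0,1]]); return K,np.array(m["dist"]),np.array(m["extrinsics"])
def quads(n,seeds,im):
    g=cv2.cvtColor(im,cv2.COLOR_RGB2GRAY); out=[]
    for x,y in seeds:
        w=g[y-32:y+32,x-32:x+32]; v=g[y-6:y+7,x-16:x+17].max()
        m=((w>0.55*v)*255).astype(np.uint8)
        k,l,st,_=cv2.connectedComponentsWithStats(m); lab=l[32,32+14]
        c=max(cv2.findContours((l==lab).astype(np.uint8),cv2.RETR_EXTERNAL,2)[0],key=cv2.contourArea)
        out.append((st[lab],cv2.minAreaRect(c)))
    return out
def norm(n,p):
    K,d,E=cam(n); return cv2.undistortPoints(np.array(p,float).reshape(-1,1,2),K,d).reshape(-1,2),E[:3]
def ray(n,p,z):
    u,E=norm(n,p); R=E[:,:3]; c=-R.T@E[:,3]; D=np.c_[u,np.ones(len(u))]@R; return c+D*((z-c[2])/D[:,2])[:,None]
E
python3 - <<'E'
from h import *
T=[(228,173),(276,165),(325,158),(235,221),(333,206)]
S=[(296,251),(297,220),(299,191),(340,252),(337,190)]
def disc(n,seeds):  # dark knob disc centre in each lid
    g=cv2.cvtColor(cv2.imread(f"pics/{n}0.png"),cv2.COLOR_BGR2GRAY).astype(float); o=[]
    for x,y in seeds:
        w=g[y-9:y+10,x-9:x+10]; d=np.clip(np.median(w)-10-w,0,None) if 0 else np.clip(np.percentile(w,70)*0.93-w,0,None)
        yy,xx=np.mgrid[-9:10,-9:10]; o.append((x+(d*xx).sum()/d.sum(),y+(d*yy).sum()/d.sum()))
    return o
a,b=disc("top",T),disc("side",S); print(np.round(a,1).tolist(),np.round(b,1).tolist())
ua,Ea=norm("top",a); ub,Eb=norm("side",b)
P=cv2.triangulatePoints(Ea,Eb,ua.T,ub.T); P=(P[:3]/P[3]).T; print(P.round(4)); print(ray("top",a,.094).round(4))
for q in quads("top",T,cv2.imread("pics/top0.png")[...,::-1]): print(q)
E
```

```text
[[227.5, 173.1], [275.9, 165.3], [324.4, 157.7], [234.8, 221.4], [332.4, 205.6]] [[295.7, 248.5], [297.0, 218.7], [298.4, 191.3], [339.5, 249.0], [336.7, 190.1]]
[[ 0.6138  0.2277  0.094 ]
 [ 0.6318  0.0995  0.0855]
 [ 0.6489 -0.0309  0.0826]
 [ 0.4852  0.2106  0.0898]
 [ 0.5194 -0.0482  0.0865]]
[[ 0.6136  0.2276  0.094 ]
 [ 0.6305  0.0985  0.094 ]
 [ 0.6472 -0.0308  0.094 ]
 [ 0.4849  0.2096  0.094 ]
 [ 0.5193 -0.048   0.094 ]]
(array([  12,   12,   41,   41, 1312], dtype=int32), ((31.71487045288086, 32.360816955566406), (36.079349517822266, 36.963130950927734), 81.02737426757812))
(array([  12,   12,   41,   42, 1321], dtype=int32), ((31.991893768310547, 32.44865036010742), (36.33927917480469, 36.755184173583984), 81.02737426757812))
(array([  11,   12,   42,   41, 1324], dtype=int32), ((31.543243408203125, 31.94054412841797), (36.13133239746094, 36.65120315551758), 81.02737426757812))
(array([  12,   12,   41,   42, 1360], dtype=int32), ((31.924854278564453, 32.511558532714844), (36.87386703491211, 37.101951599121094), 81.25383758544922))
(array([  11,   11,   42,   42, 1380], dtype=int32), ((31.48283576965332, 31.642744064331055), (37.20676040649414, 37.24626159667969), 80.90972137451172))
```

```bash
python3 -m crank '{"claw":[0,0,0,0],"travel":[[0,0,0],[0,0,0],[0,0,0],[0,0,0]],"delta_rot":[[0,0,-8.2],[0,0,-8.2],[0,0,-8.2],[0,0,-8.2]]}'
python3 -m crank '{"claw":[0,0,0,0],"travel":[[-0.017,-0.047,0],[-0.017,-0.047,0],[-0.017,-0.047,0],[-0.017,-0.047,0]],"delta_rot":[[0,0,0],[0,0,0],[0,0,0],[0,0,0]]}'
python3 -m crank '{"claw":[0,0,0,0,0],"travel":[[-0.017,-0.047,0],[-0.017,-0.047,0],[-0.017,-0.047,0],[-0.017,-0.047,0],[0,0,0]],"delta_rot":[[0,0,0],[0,0,0],[0,0,0],[0,0,0],[0,0,0]]}'
cat > st.py <<'E'
import sys
from h import *
L={1:(.6137,.2276),2:(.631,.099),3:(.648,-.031),4:(.485,.210),5:(.519,-.048)}
def st(t=None,off=0):
    s=arm.sense(); p=np.array(s["tool_pos"]); R=np.array(s["ee_rot"]); print("t",s["t"],"p",p.round(4),"tipz",(p+R[:,2]*.025)[2].round(4),"F",np.round(s["ft_force"],2),"open",round(s["opening"],4))
    if t:
        q=np.array(L[t])+off*np.array([.9917,.129]); d=np.array([q[0],q[1],p[2]])-p; print("tool delta",(R.T@d).round(4)); 
        want=np.c_[[-.9917,-.129,0],[-.129,.9917,0],[0,0,-1]]; print("rot",np.degrees(cv2.Rodrigues(R.T@want)[0].ravel()).round(2))
st(int(sys.argv[1]) if len(sys.argv)>1 else None,float(sys.argv[2]) if len(sys.argv)>2 else 0)
E
python3 st.py 4 -.037
```

```text
t: 0.5
tool_pos: [0.267, 0.5647, 0.2555]
ee_rot: [[-0.991, -0.136, -0.001], [-0.136, 0.991, -0.001], [0.001, -0.001, -1.0]]
ft_force: [-0.1, -0.2, 0.4]
opening: 0.0281
finger_force: 0.0
t: 0.9
tool_pos: [0.3593, 0.3856, 0.2557]
ee_rot: [[-0.991, -0.131, -0.0], [-0.131, 0.991, -0.001], [0.001, -0.001, -1.0]]
ft_force: [0.8, -0.3, 0.3]
opening: -0.0002
finger_force: 0.0
t: 1.4
tool_pos: [0.4529, 0.2053, 0.2559]
ee_rot: [[-0.992, -0.123, 0.0], [-0.123, 0.992, -0.002], [0.0, -0.002, -1.0]]
ft_force: [-0.3, 0.2, 0.4]
opening: -0.0001
finger_force: 0.0
t 1.4 p [0.4529 0.2053 0.2559] tipz 0.2309 F [-0.26  0.16  0.39] open -0.0001
tool delta [ 0.0046  0.0005 -0.    ]
rot [-0.11 -0.   -0.37]
```

```bash
python3 -m crank '{"claw":[0,0,0,0,0],"travel":[[0.005,0,0.04],[0,0,0.04],[0,0,0.03],[0,0,0.014],[0,0,0]],"delta_rot":[[0,0,0],[0,0,0],[0,0,0],[0,0,0],[0,0,0]]}' | grep -E "^t:|pos|force"
for i in 1 2 3; do python3 -m crank '{"claw":[0,0,0],"travel":[[0,0,0.001],[0,0,0.001],[0,0,0]],"delta_rot":[[0,0,0],[0,0,0],[0,0,0]]}' | grep -E "tool_pos|ft_force"; done
```

```text
t: 1.9
tool_pos: [0.4442, 0.2093, 0.1298]
ft_force: [-0.7, -0.3, 0.0]
finger_force: 0.0
tool_pos: [0.4472, 0.2097, 0.1321]
ft_force: [-0.5, -0.3, 0.4]
tool_pos: [0.4461, 0.2092, 0.1284]
ft_force: [-0.7, -0.4, 1.6]
tool_pos: [0.4459, 0.2092, 0.126]
ft_force: [0.6, 0.4, 0.2]
```

```bash
for i in 1 2 3; do python3 -m crank '{"claw":[0,0,0],"travel":[[0,0,0.001],[0,0,0.001],[0,0,0]],"delta_rot":[[0,0,0],[0,0,0],[0,0,0]]}' | grep -E "tool_pos|ft_force"; done; python3 st.py 4 -.037
```

```text
tool_pos: [0.446, 0.2092, 0.1241]
ft_force: [-0.1, -0.6, -0.1]
tool_pos: [0.446, 0.2092, 0.1221]
ft_force: [-0.0, 0.0, 0.5]
tool_pos: [0.446, 0.2092, 0.1201]
ft_force: [0.8, 0.3, 0.0]
t 3.7 p [0.446  0.2092 0.1201] tipz 0.0951 F [0.76 0.3  0.04] open 0.0002
tool delta [-0.0018 -0.0043 -0.    ]
rot [-0.   -0.02  0.07]
```

```bash
python3 -m crank '{"claw":[0,0],"travel":[[-0.002,-0.004,0],[0,0,0]],"delta_rot":[[0,0,0],[0,0,0]]}' | grep -E "tool_pos|ft_force"; for i in 1 2 3; do python3 -m crank '{"claw":[0,0,0],"travel":[[0,0,0.001],[0,0,0.001],[0,0,0]],"delta_rot":[[0,0,0],[0,0,0],[0,0,0]]}' | grep -E "tool_pos|ft_force"; done
```

```text
tool_pos: [0.4489, 0.2052, 0.1204]
ft_force: [-0.2, -0.3, -0.2]
tool_pos: [0.4484, 0.2055, 0.1181]
ft_force: [-0.2, -0.2, -0.3]
tool_pos: [0.4487, 0.2056, 0.1169]
ft_force: [-1.3, -0.1, 4.1]
tool_pos: [0.449, 0.2057, 0.1169]
ft_force: [-7.7, -2.5, 16.0]
```

```bash
cat > snap.py <<'E'
import sys
from h import *
k=sys.argv[1]; r=[]
for n,(x,y) in (("top",(195,125)),("side",(265,170))):
    im=vision.get_image(n)[...,::-1]; cv2.imwrite(f"pics/{n}{k}.png",im)
    o=cv2.imread(f"pics/{n}0.png"); f=lambda a:cv2.resize(a[y:y+ (130 if n=="top" else 120),x:x+(170 if n=="top" else 110)],(400,300),interpolation=2)
    r.append(np.hstack([f(o),f(im)]))
cv2.imwrite(f"pics/c{k}.png",np.vstack(r))
E
python3 snap.py 1
```

```text
(no output)
```

View pics/c1.png

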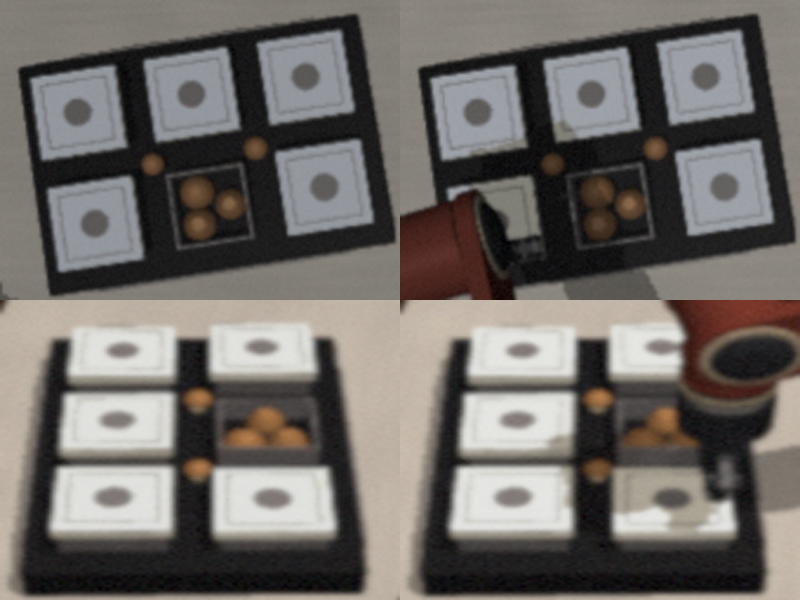

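```bash
python3 - <<'E'
from h import *
s=arm.sense();p=np.array(s["tool_pos"]);R=np.array(s["ee_rot"]);print(s["t"],p,s["ft_force"])
pts=np.array([p+R[:,2]*d for d in(.025,-.05,-.1,-.15)])
for n in("top","side"):
    K,d,E=cam(n); print(n,cv2.projectPoints(pts,cv2.Rodrigues(E[:3,:3])[0],E[:3,3],K,d)[0].reshape(-1,2).round(1).tolist())
a=cv2.imread("pics/top1.png")[195:255,190:270];b=cv2.imread("pics/side1.png")[215:275,320:400]
cv2.imwrite("pics/z1.png",np.hstack([cv2.resize(i,(400,300),interpolation=2) for i in(a,b)]))
E
```

```text
4.9 [0.44895847 0.20572661 0.116827  ] [-6.97513746 -2.05409871 14.94562622]
top [[236.7, 235.1], [229.9, 235.4], [224.8, 235.6], [219.1, 235.8]]
side [[351.9, 248.4], [353.1, 231.5], [354.0, 219.4], [354.9, 206.6]]
```

View pics/z1.png

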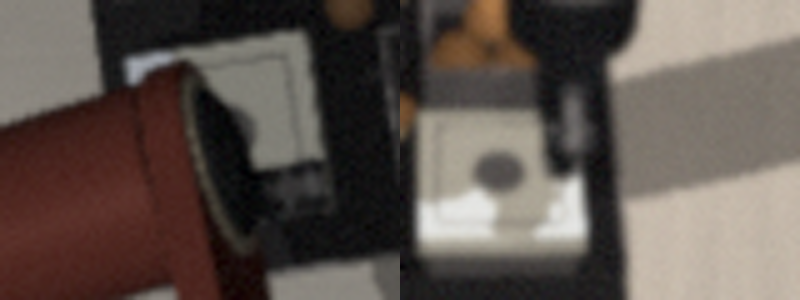

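The fingertip is at side pixel (353,249), as projected, and lid 4's far edge hasn't risen, so lid 4 is home. Next is lid 1.

```bash
python3 -m crank '{"claw":[0,0,0,0,0],"travel":[[0,0,-0.035],[-0.04,0,0],[-0.04,0,0],[-0.04,0,0],[-0.04,0,0]],"delta_rot":[[0,0,0],[0,0,0],[0,0,0],[0,0,0],[0,0,0]]}' >/dev/null
python3 -m crank '{"claw":[0,0,0,0],"travel":[[-0.04,0,0],[0,0,0],[0,0,0],[0,0,0]],"delta_rot":[[0,0,0],[0,0,0],[0,0,0],[0,0,0]]}' >/dev/null; python3 st.py 1 .037
```

```text
t 5.8 p [0.6459 0.2316 0.1488] tipz 0.1238 F [-0.52 -0.15 -0.05] open -0.0003
tool delta [-0.0046  0.0002 -0.    ]
rot [-0.   -0.07  0.09]
```

```bash
python3 -m crank '{"claw":[0,0,0,0],"travel":[[-0.0045,0,0],[0,0,0.011],[0,0,0.011],[0,0,0]],"delta_rot":[[0,0,0],[0,0,0],[0,0,0],[0,0,0]]}' | grep -E "tool_pos|ft_force"; for i in 1 2 3; do python3 -m crank '{"claw":[0,0,0],"travel":[[0,0,0.001],[0,0,0.001],[0,0,0]],"delta_rot":[[0,0,0],[0,0,0],[0,0,0]]}' | grep -E "tool_pos|ft_force"; done
```

```text
tool_pos: [0.6493, 0.2318, 0.1241]
ft_force: [-0.6, -0.6, -0.7]
tool_pos: [0.6515, 0.2322, 0.1255]
ft_force: [-0.0, 0.1, -0.9]
tool_pos: [0.6513, 0.2322, 0.1232]
ft_force: [-0.4, 0.2, -0.1]
tool_pos: [0.6513, 0.2322, 0.1211]
ft_force: [-0.1, -0.2, 0.3]
```

```bash
for i in 1 2 3; do python3 -m crank '{"claw":[0,0,0],"travel":[[0,0,0.001],[0,0,0.001],[0,0,0]],"delta_rot":[[0,0,0],[0,0,0],[0,0,0]]}' | grep -E "tool_pos|ft_force"; done
```

```text
tool_pos: [0.6513, 0.2322, 0.1191]
ft_force: [-0.5, -0.5, 0.6]
tool_pos: [0.6518, 0.2323, 0.1182]
ft_force: [0.3, -0.4, 4.0]
tool_pos: [0.652, 0.2324, 0.1179]
ft_force: [-4.2, -1.6, 9.9]
```

```bash
python3 snap.py 2
```

```text
(no output)
```

View pics/c2.png

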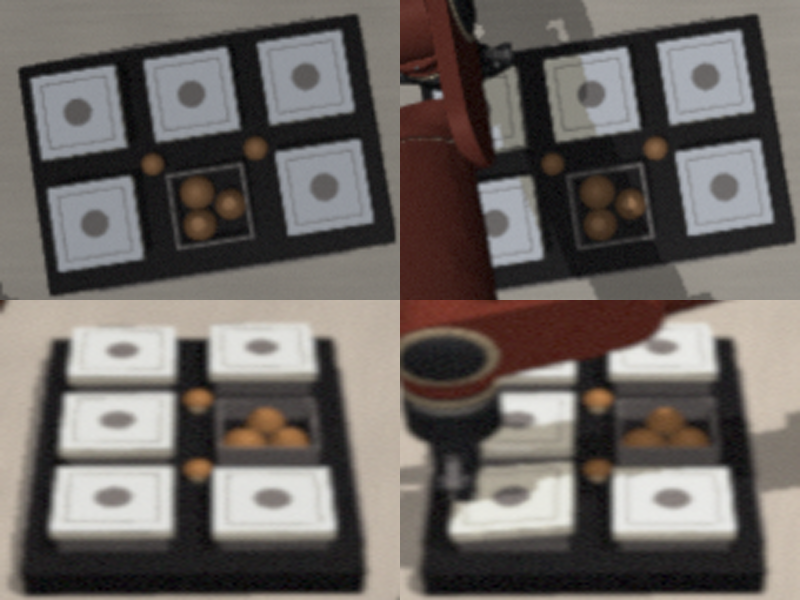

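```bash
python3 - <<'E'
import cv2,numpy as np
for k in "012":
    g=cv2.cvtColor(cv2.imread(f"pics/side{k}.png"),cv2.COLOR_BGR2GRAY).astype(float); r=[]
    for x0,y0 in((283,250),(326,250)):
        o=[]
        for x in range(x0,x0+30,4):
            c=g[y0+5:y0+25,x:x+2].mean(1); d=np.clip(-np.diff(c),0,None); j=d.argmax(); s=slice(max(j-2,0),j+3); o.append(round(y0+5.5+(d[s]*np.arange(20)[:19][s]).sum()/d[s].sum(),1))
        r.append(o)
    print(k,r)
E
```

```text
0 [[np.float64(262.1), np.float64(262.1), np.float64(262.1), np.float64(262.0), np.float64(261.9), np.float64(261.9), np.float64(262.1), np.float64(264.4)], [np.float64(265.1), np.float64(265.1), np.float64(265.2), np.float64(265.2), np.float64(262.8), np.float64(263.0), np.float64(262.8), np.float64(262.2)]]
1 [[np.float64(262.2), np.float64(262.1), np.float64(262.2), np.float64(262.1), np.float64(261.9), np.float64(261.9), np.float64(262.2), np.float64(264.3)], [np.float64(265.1), np.float64(265.1), np.float64(265.2), np.float64(265.3), np.float64(265.4), np.float64(265.4), np.float64(263.0), np.float64(265.1)]]
2 [[np.float64(263.1), np.float64(265.1), np.float64(262.0), np.float64(264.3), np.float64(261.1), np.float64(263.2), np.float64(263.1), np.float64(263.0)], [np.float64(265.1), np.float64(265.1), np.float64(265.2), np.float64(265.2), np.float64(265.4), np.float64(262.9), np.float64(263.0), np.float64(262.9)]]
```

Lid 1's front edge now slopes from 263.1 at the pressed side to 261.1 at the far side, where it was flat at 262 before. Lid 1 is the one that rocks. I'll lift and go to its centre.

```bash
python3 -m crank '{"claw":[0,0,0,0,0],"travel":[[0,0,-0.025],[0.02,0,0],[0.019,0,0],[0,0,0],[0,0,0]],"delta_rot":[[0,0,0],[0,0,0],[0,0,0],[0,0,0],[0,0,0]]}' >/dev/null; python3 -m crank '{"claw":[0],"travel":[[0,0,0]],"delta_rot":[[0,0,0]]}' >/dev/null; python3 st.py 1 0
```

```text
t 8.7 p [0.6132 0.2271 0.1401] tipz 0.1151 F [-0.1  -0.01 -0.5 ] open 0.0001
tool delta [-0.0005  0.0004  0.    ]
rot [-0.    0.01  0.07]
```

```bash
python3 -m crank '{"claw":[0,0,0],"travel":[[0,0,0.008],[0,0,0.007],[0,0,0]],"delta_rot":[[0,0,0],[0,0,0],[0,0,0]]}' | grep -E "tool_pos|ft_force"; for i in 1 2 3; do python3 -m crank '{"claw":[0,0,0],"travel":[[0,0,0.001],[0,0,0.001],[0,0,0]],"delta_rot":[[0,0,0],[0,0,0],[0,0,0]]}' | grep -E "tool_pos|ft_force"; done
```

```text
tool_pos: [0.6118, 0.2268, 0.1229]
ft_force: [0.6, -1.8, -0.3]
tool_pos: [0.6128, 0.2271, 0.1234]
ft_force: [1.0, 0.1, 0.2]
tool_pos: [0.6128, 0.2271, 0.1215]
ft_force: [-0.0, -0.1, 0.2]
tool_pos: [0.6129, 0.2272, 0.1213]
ft_force: [-4.7, -1.6, 8.6]
```

```bash
for i in 1 2 3; do python3 -m crank '{"claw":[0,0,0],"travel":[[0,0,0.001],[0,0,0.001],[0,0,0]],"delta_rot":[[0,0,0],[0,0,0],[0,0,0]]}' | grep -E "tool_pos|ft_force"; done
```

```text
tool_pos: [0.6129, 0.2272, 0.1197]
ft_force: [-4.5, -1.1, 9.9]
tool_pos: [0.613, 0.2272, 0.1178]
ft_force: [-4.2, -2.0, 9.4]
tool_pos: [0.6131, 0.2273, 0.1164]
ft_force: [-6.4, -2.0, 11.6]
```

```bash
for i in 1 2 3; do python3 -m crank '{"claw":[0,0,0],"travel":[[0,0,0.001],[0,0,0.001],[0,0,0]],"delta_rot":[[0,0,0],[0,0,0],[0,0,0]]}' | grep -E "tool_pos|ft_force"; done
```

```text
tool_pos: [0.6134, 0.2273, 0.1163]
ft_force: [-10.5, -3.1, 18.9]
tool_pos: [0.6137, 0.2274, 0.1163]
ft_force: [-13.0, -4.0, 26.4]
tool_pos: [0.6141, 0.2276, 0.1163]
ft_force: [-16.7, -5.0, 33.4]
```

Hard stop after 5 mm: the force rises with no further travel. I'll retract and check.

```bash
python3 -m crank '{"claw":[0,0,0,0],"travel":[[0,0,-0.02],[0,0,-0.04],[0,0,-0.04],[0,0,0]],"delta_rot":[[0,0,0],[0,0,0],[0,0,0],[0,0,0]]}' >/dev/null
python3 -m crank '{"claw":[0,0,0,0,0],"travel":[[0.045,0,0],[0.045,0,0],[0.045,0,0],[0.045,0,0],[0.045,0,0]],"delta_rot":[[0,0,0],[0,0,0],[0,0,0],[0,0,0],[0,0,0]]}' | grep -E "pos|ft_f"; python3 snap.py 3
```

```text
tool_pos: [0.3877, 0.1974, 0.2064]
ft_force: [0.3, -0.2, 0.7]
```

View pics/c3.png

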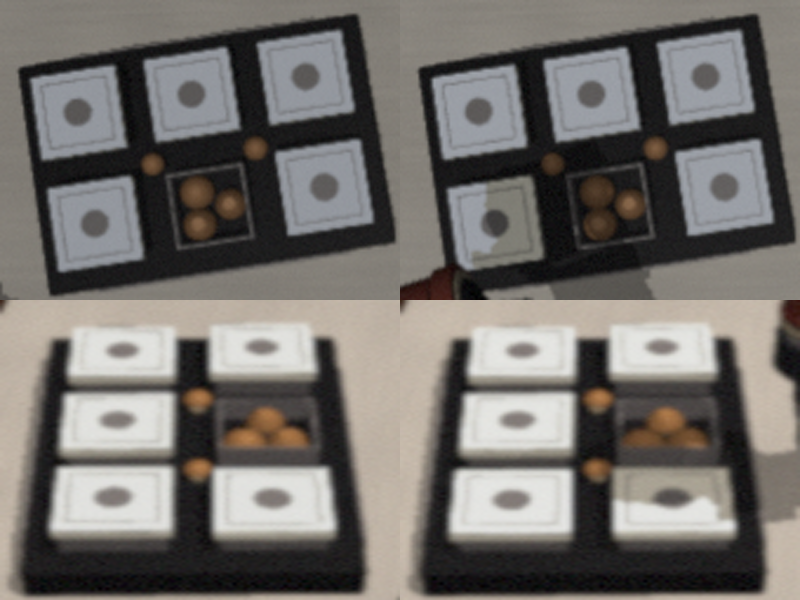

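Lid 1 now lies level and slightly lower: its knob is at (511,499), and was at (113,497) in the first picture. The other lids and mushrooms haven't moved, and the arm is clear.

```bash
python3 -c "
from cell import arm; print(arm.sense()['t'],arm.job_done())"
```

```text
the job is handed in; nothing more can be done
12.7 None
```

Lid 1, in the back-left pocket as seen from the robot, was the one that rocked; it tipped when pressed at its side, then went down about 5 mm to a hard stop and lies level, and I handed the job in at 12.7 s (no verdict returned).

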